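# Latch the red gasketed box at the trim-shop counter

## Task

The door of the red steel box is only resting on its rubber gasket. Turn its black T-handle clockwise (seen from above) until it stops, so that the door is drawn down tight on the frame, then let go. Leave the handle of the grey box as it is.

Things in the scene. Friction and masses are not known exactly. Their poses are not given: they have to be found in the camera images.
- red_bar (a point): Centre of the black T-handle bar on the red box: bar 100 mm long, 16 wide, 18 high, white band near each end, on a 16 mm steel stem, its centre 42 mm above the door (33 mm free under the bar). x: along the bar; z: up the stem, the turning axis. Starts about 153 mm above the counter, tilted up to 4 degrees with the door, and sinks about 8 mm as the handle is turned home.
- red_handle (a joint): Turn of the red box's T-handle in rad: 0 fully loose, growing CLOCKWISE seen from above, 1.5 (86 degrees) at its stop, door tight. Starts between 0 and 0.25. It is stiff (at most about 0.35 N m) and stays where it is left.
- red_door (a joint): Opening in rad of the red box's upward-facing door about its hinge on the far edge, 145 mm from the handle's stem: 0 tight, 0.06 loose on the gasket (near edge 12 mm proud). Only the T-handle draws it down: 0.06 x (1 - handle/1.5). The box is fixed to the counter, 200 x 170 mm, 109 mm high with the door tight; its place and yaw vary.
- grey_bar_end (a point): One end of the T-handle bar on the grey box, 50 mm from that bar's centre, x axis outward along the bar. The grey box is built just like the red one and stands beside it; the two may swap sides. Its handle is to be left as it is.

How it is judged:
At the end, for the whole second after the job is handed in: The red T-handle has been turned to within 0.25 rad (14 degrees) of its stop, the red door is within 0.012 rad (about 2.5 mm at its near edge) of tight, and the handle is at rest (value of joint red_handle above 1.25 rad and value of joint red_door below 0.012 rad and velocity of joint red_handle between -0.05 and 0.05 rad/s); the robot touches nothing.
It fails at once if the grey box's T-handle is turned (its bar's end moved more than 15 mm) (distance of grey_bar_end from where it was at the start of the episode above 0.015 m).
It also fails if it takes over 29 s, if anything falls off the work surface, if the arm or the gripper's body presses on something with over 40 N, if the wrist force passes 120 N, or if a joint passes its speed limit or range.

## Robot

A 6-joint arm with a two-finger parallel gripper is mounted at the origin on the work surface. World frame = base frame: x ahead of the robot, y to its left, z up, the work surface at z = 0. Lengths are in m, angles in rad, forces in N, time in s.
With the tool pointing down it reaches from about 0.3 to 0.775 m from the base axis. Payload 14.6 kg.
Tool frame: the origin (TCP) lies midway between the tips of the shut fingers; the grasp point (between the pads) lies 19 mm behind it; z points along the fingers, y is the direction in which the jaws open and shut (so a half turn about z gives the same grasp; the last joint's range is limited). The gripper opens to 94 mm and grips with 3 to 60 N. Pads are 16 mm wide; open, the fingers measure 119 mm over their backs; the gripper's body (75 mm by 177 mm) begins 78 mm behind the grasp point.
Start: joints at [1.275, 0.3, 1.521, -0, 1.321, -0.067], TCP at [0.125, 0.536, 0.205] pointing down, gripper open.
Joint ranges: [-3.03, 3.03], [-0.79, 2.21], [0.23, 2.52], [-1.04, 4.18], [0, 3.07], [-2.55, 2.55]. Speed limits (rad/s): [2.22, 2.22, 2.57, 3.14, 3.14, 3.14].

## Interface

Orientations are given as a unit quaternion [x, y, z, w].
In Python, from cell import bot gives the robot as it stands. Calls block until the motion is done:
- bot.movep(position, orientation): joint-space move of the TCP to a pose.
- bot.move_straight(position, ori=None, feed=0.15, contact_N=None): straight line of the TCP; ori=None keeps the orientation; feed is the mean speed in m/s. With contact_N (N) it stops when the force on the tool has changed by that much, and returns True; else False.
- bot.move_j(angles): joint-space move.
- bot.let_go() and bot.gripper_close(strength=None): open the fingers fully, or close them until they stop; strength is the grip in N (None keeps the last).
- bot.pause(seconds).
- bot.ik(position, orientation): joint angles nearest the present ones, or None.
- bot.get_state(): the state.
- bot.grab_frame(name): name is "scene" or "side" or "wrist"; returns a dict with "frame" (384x512x3 uint8, red, green, blue), "intrinsics" (3x3 intrinsics, pixels), "position" and "attitude" of the camera in the world. Camera axes: x right, y down, z forward; pixel columns grow to the right and rows downward; lengths in m; the calibration is good to about 2 mm. A picture is of the moment at which its call begins. There is no depth.
A pose or a line that the arm cannot do raises bot.Unreachable and nothing moves.
- bot.finish_job(): hands the job in, once; it reports no verdict.
The state is a dict: "clock": time; "qpos": joint angles; "joint_vel": joint speeds; "joint_torque": joint torques, N m; "tool_pos": TCP position; "ee_rot": TCP orientation; "contact_force": force on the tool from outside, world axes, zero at the start; "moment": the same for the moment, N m; "finger_gap": finger opening in m.
Only numpy, scipy, OpenCV 4.12 (cv2) and the standard library are available. Lean on these libraries where they do the work, as an engineer would, in place of code of your own. Each camera call takes 0.05 s, during which the arm holds its last target. There are 200 camera calls.

## Working session

There is one attempt and no reset: what is moved stays moved. The work goes in short steps, each a Python script; the robot and the scene stay as the last script left them, time stands still between calls to the robot, and variables do not carry over. Pictures are saved under pics/ and viewed, on a budget of 10 in all, crops included, one or two more only if the job needs it, and the job is handed in when it is done.

```bash
mkdir -p pics; ls; python3 - <<'E'
from cell import bot
import cv2,numpy as np
ims=[]
for n in("scene","side"):
    f=bot.grab_frame(n); np.savez(f"pics/{n}0.npz",**f)
    print(n,f["intrinsics"],f["position"],f["attitude"])
    cv2.imwrite(f"pics/{n}0.png",cv2.cvtColor(f["frame"],cv2.COLOR_RGB2BGR))
print(bot.get_state())
E
```

```text
pics
scene [[465.36979548   0.         265.50073113]
 [  0.         465.36979548 189.54788959]
 [  0.           0.           1.        ]] [ 1.1558677  -0.31997772  0.92940865] [ 0.80137517  0.48139926 -0.17983897 -0.30612176]
side [[453.27952986   0.         250.64124002]
 [  0.         453.27952986 191.08909919]
 [  0.           0.           1.        ]] [ 0.54103566 -0.6079387   0.82813675] [ 0.93203741 -0.03526977  0.01915538 -0.36013246]
{'clock': 0.1, 'qpos': array([ 1.27544518e+00,  3.00440451e-01,  1.52152065e+00,  7.06162517e-06,
        1.32067446e+00, -6.65545127e-02]), 'joint_vel': array([-0.00032294, -0.00062326, -0.00188521, -0.00071283, -0.00050871,
        0.00031604]), 'joint_torque': array([ 5.06848610e-04, -5.32636929e+01, -3.53284371e+01,  7.09029450e-02,
        2.34229368e-02, -1.01724484e-04]), 'tool_pos': array([0.12465264, 0.53545169, 0.2049287 ]), 'ee_rot': array([ 1.14149812e-01,  9.93463411e-01, -5.12325104e-04, -9.72092276e-05]), 'contact_force': array([ 0.35435575, -0.20272678,  0.14647232]), 'moment': array([ 0.06972962, -0.00918986, -0.02227776]), 'finger_gap': 0.0941189481917408}
```

View pics/scene0.png

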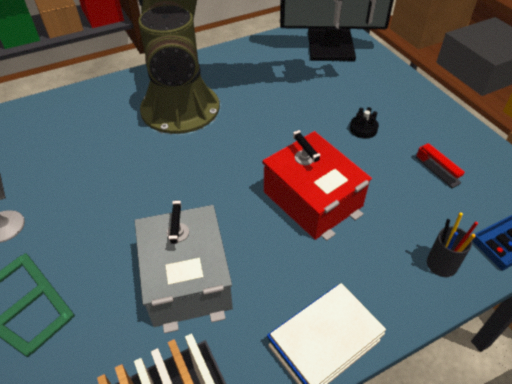

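View pics/side0.png

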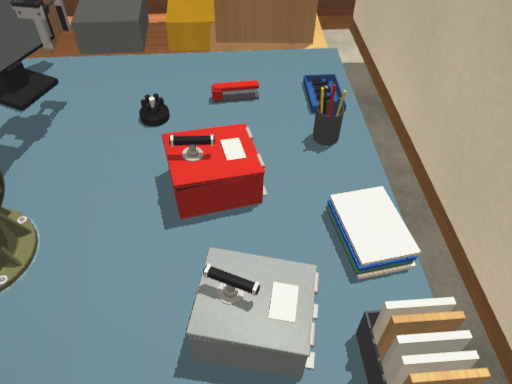

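The scene view shows the red box with its bar from about (298,135) to (316,157). In the side view the bar runs from (171,139) to (214,141). The grey box is nearer the scene camera. Next I'll measure the bar by mask in both views.

```bash
cat > h.py <<'E'
import numpy as np,cv2
from scipy.spatial.transform import Rotation as R
def ray(f,uv):
    d=np.linalg.solve(f["intrinsics"],[uv[0],uv[1],1.]); return np.array(f["position"]),R.from_quat(f["attitude"]).apply(d)
def onplane(f,uv,z):
    p,d=ray(f,uv); return p+d*(z-p[2])/d[2]
def cross(f,a,g,b):
    p,d=ray(f,a);q,e=ray(g,b)
    s=np.linalg.lstsq(np.c_[d,-e],q-p,rcond=None)[0]
    x,y=p+d*s[0],q+e*s[1]; return (x+y)/2,np.linalg.norm(x-y)
def proj(f,P):
    c=R.from_quat(f["attitude"]).inv().apply(np.array(P)-f["position"]); c=f["intrinsics"]@c; return c[:2]/c[2]
def bar(f,roi):
    x0,y0,x1,y1=roi; im=f["frame"][y0:y1,x0:x1].astype(int)
    m=(im.max(2)<70).astype(np.uint8)
    n,l,s,c=cv2.connectedComponentsWithStats(m)
    k=1+np.argmax(s[1:,4]); pts=np.argwhere(l==k)[:,::-1]+[x0,y0]
    return cv2.minAreaRect(pts.astype(np.float32)),s[k,4]
E
python3 - <<'E'
from h import *
S=dict(np.load("pics/scene0.npz"));D=dict(np.load("pics/side0.npz"))
a,n=bar(S,(285,122,325,168));b,m=bar(D,(162,128,222,150)); print(a,n,b,m)
print(cross(S,a[0],D,b[0]), onplane(S,a[0],.155),onplane(D,b[0],.155))
for f,r in((S,a),(D,b)):
    p=cv2.boxPoints(r); e=[p[1]-p[0],p[2]-p[1]]; i=np.argmax([np.linalg.norm(v) for v in e]); c=np.array(r[0]);v=e[i]/2
    A,B=onplane(f,c-v,.155),onplane(f,c+v,.155); print(A,B,np.degrees(np.arctan2(*(B-A)[1::-1])),np.linalg.norm(B-A))
c1=S["frame"][115:185,265:355,::-1];c2=D["frame"][120:190,150:240,::-1]
cv2.imwrite("pics/c.png",cv2.resize(np.hstack([c1,c2]),None,fx=4.4,fy=4.4,interpolation=cv2.INTER_CUBIC))
E
```

```text
((303.7635498046875, 145.785888671875), (27.794580459594727, 10.283510208129883), 50.90614318847656) 205 ((191.9313201904297, 140.2141876220703), (7.801924228668213, 36.12713623046875), 87.79740142822266) 288
(array([0.4791745 , 0.15188885, 0.16516259]), np.float64(0.00020635658505687606)) [0.47028273 0.15805644 0.155     ] [0.47817827 0.16368265 0.155     ]
[0.42665518 0.1591077  0.155     ] [0.51200839 0.15705101 0.155     ] -1.3803455874294626 0.08537798837168364
[0.43818458 0.16407177 0.155     ] [0.51834542 0.16329184 0.155     ] -0.5574466956859815 0.08016464046201587
```

View pics/c.png

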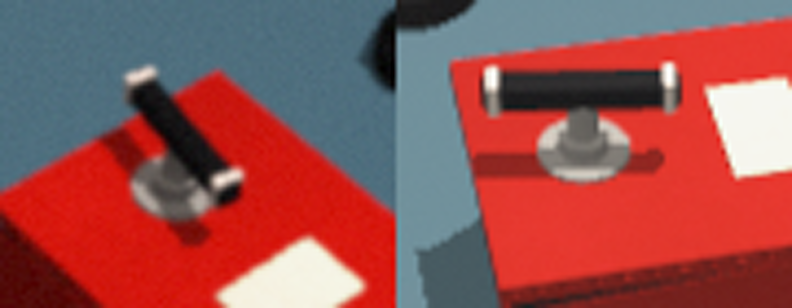

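```bash
python3 - <<'E'
from h import *
from cell import bot
S=dict(np.load("pics/scene0.npz"));D=dict(np.load("pics/side0.npz"))
A,ea=cross(S,(297.3,133.),D,(171.6,140.5));B,eb=cross(S,(316.6,156.4),D,(212.5,139.5))
print(A,B,ea,eb,(A+B)/2,np.linalg.norm(B-A))
c=(A+B)/2
for k in(0,1):
  for a in(0,-.7,-1.5):
    q=(R.from_euler('z',a+k*np.pi)*R.from_quat([0,1,0,0])).as_quat(); j=bot.ik([c[0],c[1],.145],q); print(k,a,None if j is None else np.round(j,2))
# look from above
bot.movep([c[0]-.03,c[1],.36],[0,1,0,0])
f=bot.grab_frame("wrist");np.savez("pics/w1.npz",**f);print(f["position"],f["attitude"],proj(f,A),proj(f,B),bot.get_state()["clock"])
cv2.imwrite("pics/w1.png",f["frame"][:,:,::-1])
E
```

```text
[0.43306266 0.16039354 0.16283945] [0.52311564 0.15981225 0.16073637] 0.005136572885359594 0.004860221450181247 [0.47808915 0.16010289 0.16178791] 0.09007940486085463
0 0 [ 0.25  0.26  1.72 -0.    1.16 -1.32]
0 -0.7 [ 0.25  0.26  1.72 -0.    1.16 -0.62]
0 -1.5 [ 0.25  0.26  1.72 -0.    1.16  0.18]
1 0 [ 0.25  0.26  1.72 -0.    1.16  1.82]
1 -0.7 [ 0.25  0.26  1.72 -0.    1.16  2.52]
1 -1.5 None
[0.37964418 0.16065352 0.53924101] [0.70139076 0.70253605 0.08500303 0.08525598] [256.31772029 156.36769544] [255.7199262  231.29723799] 2.0333
```

View pics/w1.png

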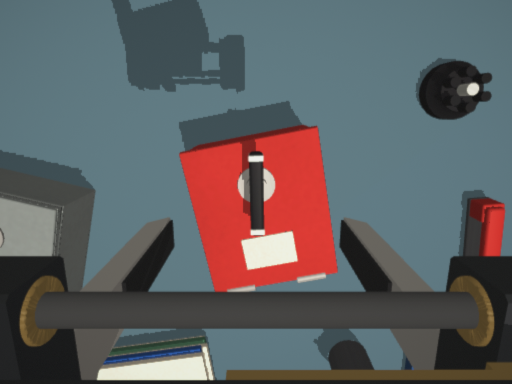

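The wrist view is clear. The bar runs from about (256,153) to (258,235). The box top's near corners are (180,153) and (318,127), and its hinge corners are (218,290) and (337,270). Next I'll compute the bar line, the hinge direction and the tilt model.

```bash
python3 - <<'E'
from h import *
f=dict(np.load("pics/w1.npz"))
S=dict(np.load("pics/scene0.npz"));D=dict(np.load("pics/side0.npz"))
r,n=bar(f,(235,140,280,245));print(r,n)
im=f["frame"].astype(int); x0,y0,x1,y1=240,145,275,240
w=((im.min(2)>150)).astype(np.uint8)[y0:y1,x0:x1]
n,l,s,c=cv2.connectedComponentsWithStats(w)
for i in range(1,n): print(s[i],c[i]+[x0,y0])
c=[c[i]+[x0,y0] for i in range(1,n) if 10<s[i,4]<200]
for p in c: print(onplane(f,p,.162))
for u,z in(((180,153),.121),((318,127),.121),((218,290),.109),((337,270),.109)): print(u,onplane(f,u,z))
print('black centre',onplane(f,r[0],.162))
# stem axis: rosette on door, view
g=(abs(im.max(2)-im.min(2))<40)&(im.min(2)>90); g=g.astype(np.uint8)[160:210,232:282]
n,l,s,c=cv2.connectedComponentsWithStats(g)
for i in range(1,n): print('ros',s[i],c[i]+[232,160])
E
```

```text
((255.5, 195.0), (66.0, 13.0), 90.0) 855
[ 8 11 16  6 88] [255.36363636 158.40909091]
[ 24  24  11  32 257] [268.11284047 184.61089494]
[ 0 30  4 23 74] [241.47297297 186.41891892]
[11 85 14  5 70] [257.5 232. ]
[ 7 90 28  5 84] [264.29761905 237.6547619 ]
[0.4354939 0.1593219 0.162    ]
[0.46791458 0.14338495 0.162     ]
[0.52351968 0.16193179 0.162     ]
[0.53067488 0.1700625  0.162     ]
(180, 153) [0.43494656 0.0654239  0.121     ]
(318, 127) [0.40283912 0.23563106 0.121     ]
(218, 290) [0.63116631 0.10631816 0.109     ]
(337, 270) [0.59985575 0.27317053 0.109     ]
black centre [0.47807745 0.15951374 0.162     ]
ros [17  0 14  2 28] [255.5 160.5]
ros [  6   9  12  32 264] [243.96212121 184.74242424]
ros [ 31   8  12  33 287] [267.46341463 184.08710801]
```

```bash
cat >> h.py <<'E'
C0=np.array([.479,.1604,.156]); YAW=np.radians(1.7); BOX=np.radians(10.6); T0=BOX-YAW
u=np.array([np.cos(BOX),np.sin(BOX),0]); Z=np.array([0,0,1.])
def model(t):
    p=.06*max(0,1-t/1.5); n=np.sin(p)*u+np.cos(p)*Z
    return -.145*(np.cos(p)*u-np.sin(p)*Z)+.042*n, n
def pose(t,up=0):
    m,n=model(t); y=BOX-t; b=np.array([np.cos(y),np.sin(y),0]); b-=n*(b@n); b/=np.linalg.norm(b)
    q=R.from_matrix(np.c_[-b,np.cross(n,b),-n]).as_quat()
    return C0+m-model(T0)[0]+n*(up-.019),q
E
python3 - <<'E'
from h import *
from cell import bot
def rep(s):
    st=bot.get_state(); print(s,round(st["clock"],2),np.round(st["tool_pos"],4),np.round(st["contact_force"],1),np.round(st["moment"],2),round(st["finger_gap"],4))
for t in(T0,.8,1.6): print(np.round(bot.ik(*pose(t)),2))
bot.movep(*pose(T0,.08)); rep("above")
print(bot.move_straight(*pose(T0),feed=.08,contact_N=8)); rep("down")
bot.gripper_close(40); rep("closed")
f=bot.grab_frame("side");np.savez("pics/s2.npz",**f)
g=bot.grab_frame("wrist")
cv2.imwrite("pics/s2.png",np.hstack([cv2.resize(f["frame"][80:230,120:300],(460,384)),g["frame"][:,120:460]])[:,:,::-1])
E
```

```text
[ 0.25  0.3   1.69  0.    1.21 -1.35]
[ 0.25  0.29  1.71  0.    1.17 -0.71]
[ 0.25  0.27  1.74 -0.    1.13  0.1 ]
above 2.67 [0.4826 0.1614 0.2183] [-0.2  1.2  0.1] [ 0.06 -0.04  0.05] 0.0942
False
down 3.83 [0.4783 0.1603 0.1375] [ 0.6  0.2 -1. ] [ 0.05 -0.02 -0.04] 0.0936
closed 5.0 [0.478  0.1603 0.137 ] [ 0.7  1.9 -0.9] [ 0.27 -0.02 -0.14] 0.0156
```

View pics/s2.png

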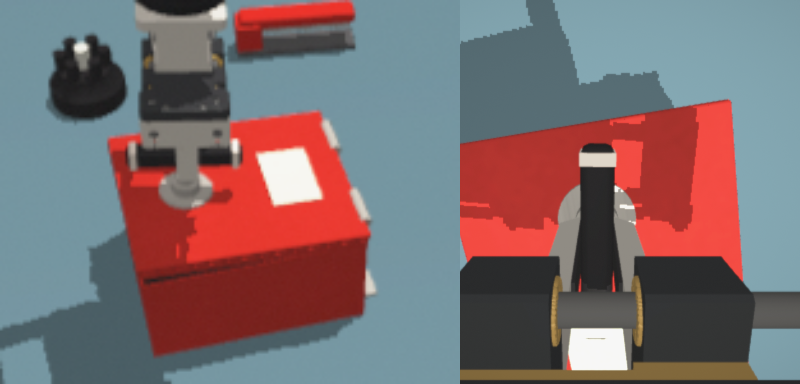

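The bar is gripped squarely at its centre with a 15.6 mm gap and small forces. I'll turn it in steps and watch the moment.

```bash
python3 - <<'E'
from h import *
from cell import bot
def rep(s):
    st=bot.get_state(); print(s,round(st["clock"],2),np.round(st["tool_pos"],4),np.round(st["contact_force"],1),np.round(st["moment"],2),round(st["finger_gap"],4)); return st
# joint-space chunks along the modelled screw path (last joint does the turning)
for t in np.r_[np.linspace(T0,1.42,7)[1:],1.5,1.56]:
    bot.movep(*pose(t)); st=rep(round(t,2))
    if np.linalg.norm(st["contact_force"])>35 or abs(st["moment"][2])>.8: print("stop");break
E
```

```text
0.37 5.42 [0.4777 0.1598 0.1359] [-1.4 -3.1  1.2] [-0.7   0.21 -0.15] 0.0154
0.58 5.73 [0.4773 0.1594 0.1346] [-1.9 -7.9  2.8] [-1.36  0.5  -0.11] 0.0155
0.79 6.05 [0.4768 0.1589 0.1335] [ -5.6 -12.5   5. ] [-1.97  0.93 -0.03] 0.0155
1.0 6.37 [0.4763 0.1585 0.1323] [ -9.1 -13.6   9.1] [-2.58  1.48 -0.11] 0.0155
1.21 6.68 [0.4757 0.1582 0.131 ] [-13.3 -17.7  11.2] [-3.01  2.19 -0.06] 0.0154
1.42 7.0 [0.475  0.1579 0.1298] [-17.4 -20.   14.1] [-3.38  2.83 -0.08] 0.0156
1.5 7.25 [0.4748 0.1579 0.1294] [-18.6 -20.3  15.3] [-3.5   3.22  0.11] 0.0156
1.56 7.5 [0.4748 0.1577 0.1293] [-17.8 -21.3  15.7] [-3.75  3.24  0.85] 0.0159
stop
```

The moment about the axis jumped between 1.50 and 1.56 rad, so the handle is at its stop. I'll release, lift and check.

```bash
python3 - <<'E'
from h import *
from cell import bot
bot.let_go(); bot.move_straight(pose(1.5,.0)[0]+[0,0,.10],feed=.1)
bot.movep([.44,.16,.36],[0,1,0,0]); bot.pause(.3)
st=bot.get_state();print(st["clock"],st["contact_force"],st["finger_gap"])
w=bot.grab_frame("wrist");s=bot.grab_frame("side");np.savez("pics/w3.npz",**w)
cv2.imwrite("pics/w3.png",np.hstack([cv2.resize(s["frame"][80:230,120:300],(400,333)),cv2.resize(w["frame"],(400,333))])[:,:,::-1])
r,n=bar(w,(190,150,320,225)); print(r,n)
p=cv2.boxPoints(r);i=0 if np.linalg.norm(p[1]-p[0])>np.linalg.norm(p[2]-p[1]) else 1
a,b=[onplane(w,x,.158) for x in(p[i],p[i+1])];d=(b-a)*np.sign(b[1]-a[1])
y=np.arctan2(d[1],d[0]);y=(y+np.pi/2)%np.pi-np.pi/2
print("yaw",np.degrees(y),"theta",(BOX-y)%np.pi)
E
```

```text
11.425 [ 0.69706269 -0.31629841  0.11388739] 0.0943706955165373
((256.2025146484375, 196.17648315429688), (14.05698299407959, 68.65231323242188), 75.57923126220703) 923
yaw -75.14431687978461 theta 1.4965206444255923
```

View pics/w3.png

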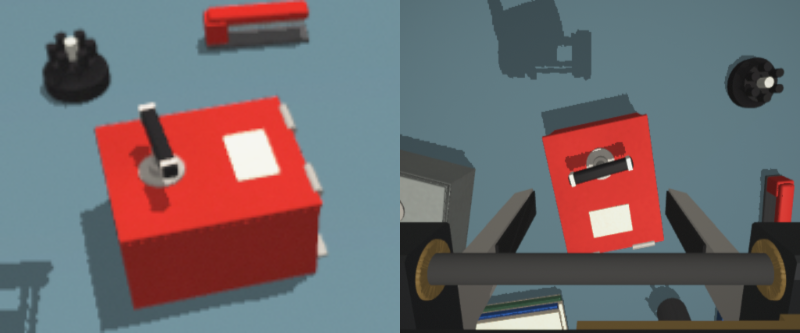

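The bar now lies across the box at about 1.50 rad, the gap under the door's edge has closed, and the arm is clear. I'll hand in.

```bash
python3 -c "
from cell import bot
bot.finish_job()"
```

```text
the job is handed in; nothing more can be done
```

I turned the red box's T-handle clockwise to its stop, let go, moved the arm clear and handed the job in at about 11.5 s of the 29 s allowed. No verdict is reported.

- **How:** I located the bar in the scene, side and wrist images and gripped it at its centre with 40 N. I turned it along a path that followed the door as it sank.
- **Handle:** The moment about the turning axis jumped from 0.11 to 0.85 N m between 1.50 and 1.56 rad, which is where the stop should be. After release, the wrist image gave about 1.50 rad, taking zero as in line with the box; that alignment was assumed, but the moment jump supports it.
- **Door:** The dark gap at the door's edge is gone in the side view. I did not measure the door angle itself.
- **Robot clear:** The fingers are open and the force on the tool is under 1 N. During the turn the side force reached about 30 N at the wrist from a small misalignment, well under the 120 N limit.
- **Grey box:** The arm was never sent near it, but I did not measure its handle again afterwards.
- **Disagreement:** Two-view triangulation put the bar 5 to 8 mm higher than the stated 153 mm. I gripped at a height between the two, and the grip held.

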